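# Tilt the rolling pin out of the half-covered pastry box

### The arm

A 6-joint arm with a two-finger parallel gripper is mounted at the origin on a cart in front of the work surface, level with it; the furniture and walls round the work are solid. World frame = base frame: x ahead of the robot, y to its left, z up, the work surface at z = 0. Lengths are in m, angles in rad, forces in N, time in s.
With the tool pointing down it reaches from about 0.25 to 0.725 m from the base axis. Payload 4 kg.
Tool frame: the origin (TCP) lies midway between the tips of the shut fingers; the grasp point (between the pads) lies 19 mm behind it; z points along the fingers, y is the line along which they close (so a half turn about z gives the same grasp; the last joint's range is limited). The gripper opens to 85 mm and grips with 20 to 120 N. Pads are 22 mm wide; open, the fingers measure 114 mm over their backs; the gripper's body (76 mm by 85 mm) begins 54 mm behind the grasp point. The pads swing forward as they close: fully open they stand 13 mm farther back than shut.
Start: joints at [1.239, 0.241, 0.005, 1.335, 0, 1.571], TCP at [0.163, 0.473, 0.231] pointing down, gripper open.
Joint ranges: [-2.72, 2.72], [-1.05, 1.87], [-1.09, 1.28], [-1.99, 2.15], [-1.42, 1.44], [-3.14, 3.14]. Speed limits (rad/s): [2.79, 2.79, 3.14, 3.14, 3.14, 3.14].

### API

Orientations are given as a unit quaternion [x, y, z, w].
In Python, from workcell import get_obs, camera, job_done, silhouettes gives the robot as it stands. The module is installed in compiled form; this text tells all that it offers.
- The arm moves only by the tool drive_tool, never from a script. Its argument "increments" is a list of rows, each a list of 3 entries, a list of its own where there are three numbers: the shift along the world's x, y, z in mm, then the turn, a rotation vector about the world's x, y, z in degrees, then the opening, from 0 (shut) to 1 (fully open). A call has 1 to 8 rows; each row shifts and turns the commanded pose from where the row before left it; what a row does not reach is not made up. A row lasts 1/12 s, in which the tool goes at most 41.7 mm and 7.16 degrees, less where a joint would pass 70% of its speed; a pose out of reach is approached as far as the arm can. A call is refused whole if a number of a shift passes 41.7 or a number of a turn 7.16, either way. A call with a gripper value outside its range is refused whole. The fingers move at their own pace and stop on an object; the grip force is fixed at half the most. Time passes only in rows, so rows that do not move let the fingers close. It gives the time, the measured TCP pose, the force, the opening and the grip force at its end, in the units of the state.
- get_obs(): the state, without advancing time (a new reading comes with each control period).
- camera(name): name is "scene" or "top"; returns a dict with "image" (480x640x3 uint8, red, green, blue), "K" (3x3 intrinsics, pixels), "view" (4x4, takes a point from world to camera coordinates). Camera axes: x right, y down, z forward; pixel columns grow to the right and rows downward; lengths in m; the calibration is good to about 2 mm. A picture is of the moment at which its call begins. There is no depth.
- job_done(): hands the job in; it is judged then, once.
Trained networks look in a picture, given as the dict that the camera call returned (one of the last four; its "shot" number tells which), for a name from the list of things; names that differ only in an ending like _2 or _b are one class to them, and where a whole thing is asked for, a point or a joint stands for the part that bears it (a point fixed in the world has none). Each returns a list of dicts, best first, with "conf" (0 to 1); they miss things now and then, are a little off and sometimes report something else, mostly with a low value. They report only what shows in the picture. A call takes as long as a camera call.
- silhouettes(query, picture): "region" (480x640 bool, what is visible of it) and "bbox" ([left, top, right, bottom] in pixels, round what is visible of it).
The state is a dict: "clock": time; "joint_pos": joint angles; "joint_vel": joint speeds; "tau": joint torques, N m; "eef_pos": TCP position; "tool_rot": TCP orientation; "ft_force": force on the tool from outside, world axes, zero at the start; "ft_torque": the same for the moment, N m; "grip_width": finger opening in m; "grasp_force": force on a finger pad.
Only numpy, scipy, OpenCV 4.12 (cv2) and the standard library are available. Lean on these libraries where they do the work, as an engineer would, in place of code of your own. Each camera call takes 0.05 s, during which the arm holds its last target. There are 200 camera calls.

### The job

Slide the blue lid of the pastry box all the way back toward the robot, then take the rolling pin, which is longer than the hatch, tilt it out front end first, and hold it up in the gripper with the whole pin about a hand's breadth above the top of the box. Finish while still holding it there, touching neither box nor lid; leave the lid open and do not disturb the spice jar, the salt shaker and the little pot standing around the box.

Things in the scene. Friction and masses are not known exactly. Their poses are not given: they have to be found in the camera images.
- box: light wooden box, fixed on the flat white cover board over the hob (its top at world z 45 mm). Origin: on its underside, z up, x along its length to its front end (away from the robot), y across. In its frame, mm: outside x -148 to 156, y -61 to 61; walls and floor 6 thick; inside x -142 to 148, y -55 to 55, floor z 6, wall tops z 66. A fixed cover board (z 66 to 70) closes the back, x -148 to -5
- hatch (a point): middle of the box's open hatch at wall-top height (box x 71.5, y 0, z 66 mm): 153 mm long along box x (from the cover board's edge to the front wall), 110 mm wide; axes as the box's
- saddle (a point): top middle of the front one of two wooden saddles across the inside of the box that carry the pin, at box x 95 and x -90 mm, each 10 mm thick along x; top at box z 22, with cheeks up to z 30 at y 13.5 to 22.5 mm either side; axes as the box's
- lid (a joint): slide of the blue lid along the box's -x (toward the robot), m: 0 closed, 0.16 fully open at its stop; starts at 0 to 0.03; resists with about 2 N and stays where left. The lid (166 x 132 mm, box z 71 to 77, 4 mm side lips down to z 60) covers box x -10 to 156 mm at 0 and -170 to -4 when open
- lid_knob (a point): middle of the round steel knob on the lid: 25 mm across, its top 11 mm above this point, the lid's surface 15 mm below it; on the box's centre line, at box x 60 mm when the lid is closed and -100 mm when open, box z 92 mm
- pin: straight dark wooden rolling pin with a thin brass band near each end, 210 mm long, 24 mm diameter, about 0.13 kg. Origin at its middle (also the centre of mass), x along it toward its front end. It starts level on the saddles along the box's centre line, its middle near box x 5 mm, z 34 mm, with the lid over its front half
- pin_front (a point): centre of the pin's front end face (the end away from the robot, under the hatch)
- pin_back (a point): centre of the pin's back end face (under the fixed cover)
- shaker: small salt shaker with grey top, 44 mm across, 90 mm tall, loose; stands on one side of the box; leave alone. Origin: centre of its underside
- spice: clear spice jar with pale grey cap, 44 mm across, 109 mm tall, loose; stands on one side of the box; leave alone. Origin: centre of its underside
- pot: low round pot with tan lid, 62 mm across, 35 mm tall, loose; stands beyond the front end of the box; leave alone. Origin: centre of its underside

How it is judged:
By the outcome, as a careful person would: the job done as asked, in the order asked, and still so for the second after the job is handed in, while the arm keeps its last pose, push and grip.
It also fails if it takes over 51 s, if anything falls off the work surface, if the arm or the gripper's body presses on something with over 40 N, if the wrist force passes 120 N, or if a joint passes its speed limit or range.

## Working session

There is one attempt and no reset: what is moved stays moved. The work goes in short steps, Python scripts to look and compute and a tool call to move; the robot and the scene stay as the last step left them, time stands still between calls to the robot, and variables do not carry over. Pictures are saved under pics/ and viewed, at most 10 in all, crops included, and the job is handed in when it is done.

Besides the shell and the picture viewer there is one more tool, called after "Request:" as name(argument=value, ...), one argument or row to a line, values as JSON. drive_tool: Moves the arm, as the interface text tells. Its arguments: {"type":"object","properties":{"increments":{"type":"array"}},"required":["increments"]}

```bash
mkdir -p pics
cat > h.py <<'E'
import numpy as np, cv2
from workcell import get_obs, camera, job_done, silhouettes
def proj(c,p):
    p=np.atleast_2d(p); q=p@c['view'][:3,:3].T+c['view'][:3,3]; u=q@c['K'].T; return u[:,:2]/u[:,2:]
def ray(c,px):
    R=c['view'][:3,:3]; o=-R.T@c['view'][:3,3]; d=R.T@np.linalg.solve(c['K'],[px[0],px[1],1.]); return o,d/np.linalg.norm(d)
def atz(c,px,z):
    o,d=ray(c,px); return o+d*(z-o[2])/d[2]
def tri(rs):
    A=sum(np.eye(3)-np.outer(d,d) for o,d in rs); b=sum((np.eye(3)-np.outer(d,d))@o for o,d in rs); x=np.linalg.solve(A,b)
    return x,[np.linalg.norm(np.cross(x-o,d)) for o,d in rs]
E
python3 - <<'E'
from h import *
np.set_printoptions(precision=3,suppress=True)
ims=[]
for n in ["scene","top"]:
    c=camera(n); cv2.imwrite(f"pics/{n}0.png",c["image"][:,:,::-1])
    o,_=ray(c,(320,240)); print(n,o)
    for q in ["box","lid","lid_knob","pin","shaker","spice","pot"]:
        for s in silhouettes(q,c)[:2]:
            ys,xs=np.nonzero(s["region"]); print(q,round(s["conf"],2),s["bbox"],xs.mean().round(1),ys.mean().round(1),len(xs))
o=get_obs(); print(o)
E
```

```text
scene [ 0.048 -0.499  0.479]
box 0.61 [243.3, 245.1, 384.1, 371.2] 310.5 304.5 10461
lid 0.65 [284.8, 241.8, 381.7, 297.2] 334.8 267.7 3060
lid_knob 0.95 [288.2, 244.5, 383.9, 296.4] 334.8 267.6 2972
shaker 0.59 [227.0, 272.8, 254.3, 322.0] 237.9 294.4 914
spice 0.86 [357.3, 283.0, 392.9, 360.5] 376.7 321.9 2128
top [0.387 0.116 0.928]
box 0.92 [298.4, 172.6, 453.7, 364.0] 371.2 269.3 14635
lid 0.81 [292.8, 173.4, 412.2, 296.1] 352.5 235.9 7746
lid_knob 0.83 [298.3, 178.8, 409.8, 296.3] 352.3 235.8 7600
pin 0.5 [435.1, 241.3, 478.5, 280.7] 457.6 258.6 1267
shaker 0.74 [311.3, 331.4, 338.7, 357.9] 325.2 344.8 586
spice 0.7 [432.4, 237.5, 480.2, 281.8] 457.7 258.7 1297
spice 0.17 [293.8, 175.5, 454.9, 368.0] 371.2 269.5 14687
pot 0.64 [269.9, 167.6, 307.2, 203.5] 289.8 183.9 1019
{'clock': 0.8, 'joint_pos': array([1.239, 0.241, 0.005, 1.335, 0.   , 1.571]), 'joint_vel': array([ 0.   , -0.001, -0.   , -0.001,  0.001,  0.001]), 'tau': array([ -0.   , -37.215,  25.268,   0.001,   0.   ,   0.   ]), 'eef_pos': array([0.163, 0.473, 0.231]), 'tool_rot': array([ 0.165,  0.986, -0.   , -0.   ]), 'ft_force': array([ 0.497,  0.01 , -1.219]), 'ft_torque': array([0.072, 0.062, 0.022]), 'grasp_force': 0.0, 'grip_width': 0.08551047133283794}
```

View pics/scene0.png

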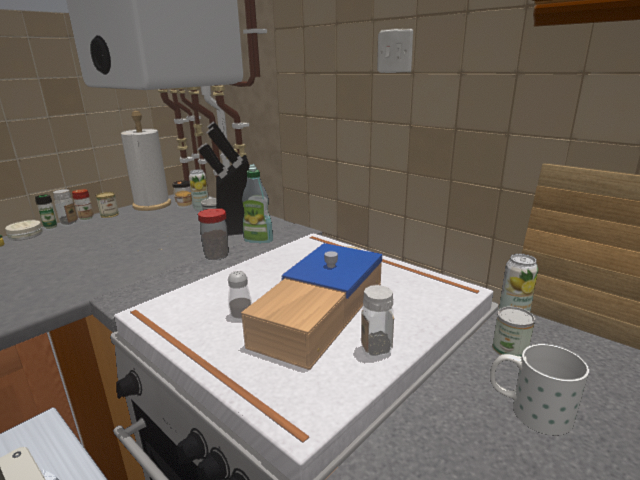

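View pics/top0.png

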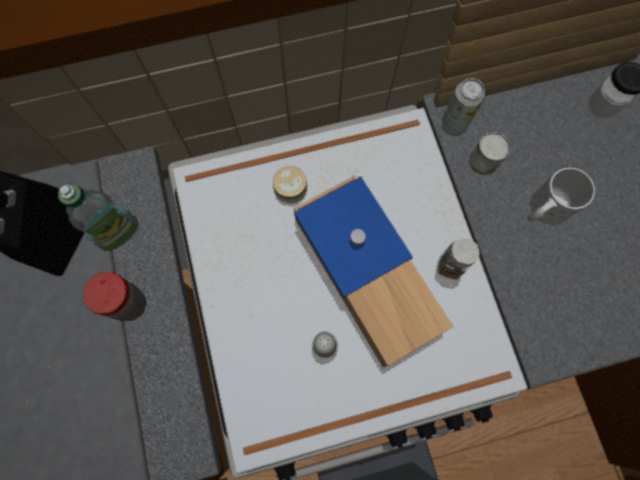

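The scene picture shows the box with the blue lid and knob at about (331,259), shaker (238,295) and jar (377,320). In the top view the knob is at (358,238), the lid corners near (295,209), (363,178), (411,257) and (347,296), the pot at (290,184), shaker (325,345) and jar (458,258).

```bash
cat > m.py <<'E'
from h import *
from scipy.optimize import least_squares
np.set_printoptions(precision=4,suppress=True)
cs={n:camera(n) for n in ["scene","top"]}
def blue(c):
    h=cv2.cvtColor(c["image"],cv2.COLOR_RGB2HSV); m=cv2.inRange(h,(105,120,40),(130,255,255))
    n,l,s,_=cv2.connectedComponentsWithStats(m); return (l==1+s[1:,4].argmax()).astype(np.uint8)
kn={}; 
for n,c in cs.items():
    b=blue(c); cn,_=cv2.findContours(b,cv2.RETR_CCOMP,cv2.CHAIN_APPROX_NONE)
    hull=cv2.convexHull(max(cn,key=len)); f=np.zeros_like(b); cv2.fillConvexPoly(f,hull,1)
    d=cv2.morphologyEx(f&(1-b),cv2.MORPH_OPEN,np.ones((3,3),np.uint8)); k,l,s,ce=cv2.connectedComponentsWithStats(d)
    i=1+s[1:,4].argmax(); kn[n]=ce[i]; print(n,"knob",ce[i],s[i]); print(cv2.approxPolyDP(hull,4,True)[:,0].tolist())
x,e=tri([ray(cs[n],kn[n]) for n in cs]); print("knob tri",x,e)
c=cs["top"]; b=blue(c)
s=silhouettes("box",c)[0]["region"].astype(np.uint8)
print("box poly",cv2.approxPolyDP(cv2.convexHull(np.argwhere(s)[:,::-1].astype(np.int32)),4,True)[:,0].tolist())
for q,z in [("shaker",.135),("spice",.154),("pot",.08)]:
    for n,cc in cs.items():
        for r in silhouettes(q,cc)[:1]:
            m=np.argwhere(r["region"])[:,::-1].mean(0); kn[q,n]=m; print(q,n,m,atz(cc,m,.045+(z-.045)/2))
E
python3 m.py
```

```text
scene knob [330.5864 258.2408] [324 251  14  17 191]
[[381, 254], [347, 296], [283, 275], [322, 244]]
top knob [357.3653 236.5434] [350 229  16  16 219]
[[361, 178], [411, 256], [343, 296], [295, 212]]
knob tri [ 0.6013 -0.0098  0.1386] [np.float64(0.0002588844442377293), np.float64(0.0002588844442378414)]Traceback (most recent call last):
  File "m.py", line 16, in <module>
    s=silhouettes("box",c)[0]["region"].astype(np.uint8)
      ~~~~~~~~~~~~~~~~~~~~^^^
IndexError: list index out of range
```

```bash
cat > fit.py <<'E'
from h import *
from scipy.optimize import minimize
np.set_printoptions(precision=4,suppress=True)
cs={n:camera(n) for n in ["scene","top"]}
Z=np.uint8
def blue(c):
    h=cv2.cvtColor(c["image"],cv2.COLOR_RGB2HSV); m=cv2.inRange(h,(105,120,40),(130,255,255))
    n,l,s,_=cv2.connectedComponentsWithStats(m); b=(l==1+s[1:,4].argmax()).astype(Z)
    cn,_=cv2.findContours(b,0,1); f=np.zeros_like(b); cv2.fillConvexPoly(f,cv2.convexHull(max(cn,key=len)),1); return f
def wood(c,b):
    h=cv2.cvtColor(c["image"],cv2.COLOR_RGB2HSV); m=cv2.inRange(h,(5,60,60),(25,255,255))
    m=cv2.morphologyEx(m|b*255,cv2.MORPH_OPEN,np.ones((5,5),Z)); n,l=cv2.connectedComponents(m)
    ys,xs=np.nonzero(b); return (l==l[int(ys.mean())+12,int(xs.mean())]).astype(Z)
def prism(c,p,x0,x1,y,z0,z1):
    g=np.array([(a,b,e) for a in(x0,x1) for b in(-y,y) for e in(z0,z1)]); co,si=np.cos(p[2]),np.sin(p[2])
    w=np.c_[p[0]+co*g[:,0]-si*g[:,1],p[1]+si*g[:,0]+co*g[:,1],.045+g[:,2]]
    f=np.zeros((480,640),Z); cv2.fillConvexPoly(f,cv2.convexHull(np.round(proj(c,w)*16).astype(np.int32)),255,cv2.LINE_AA,4); return f/255.
M={n:(blue(c),) for n,c in cs.items()}; M={n:(b[0],wood(cs[n],b[0])) for n,b in M.items()}
def cost(p):
    q=p[3]; t=0
    for n,c in cs.items():
        L=prism(c,p,-.01-q,.156-q,.066,.06,.077); B=np.maximum(L,prism(c,p,-.148,.156,.061,0,.07))
        t+=abs(L-M[n][0]).sum()+abs(B-M[n][1]).sum()
    return t
best=min((minimize(cost,[.55,-.04,y,.01],method="Nelder-Mead",options=dict(initial_simplex=np.array([.55,-.04,y,.01])+np.vstack([np.zeros(4),np.diag([.03,.03,.15,.015])]),maxiter=400)) for y in(.45,.6)),key=lambda r:r.fun)
p=best.x; print("box x y yaw q",p,np.degrees(p[2]),best.fun,[ [int(m.sum()) for m in M[n]] for n in M])
R=np.array([[np.cos(p[2]),-np.sin(p[2])],[np.sin(p[2]),np.cos(p[2])]])
print("knob pred",R@[.06-p[3],0]+p[:2]); print("dir",R[:,0])
for n,c in cs.items():
    im=c["image"][:,:,::-1].copy()
    for m,col in((M[n][1],(0,255,0)),(prism(c,p,-.148,.156,.061,0,.07)>.5,(0,0,255))):
        cn,_=cv2.findContours(m.astype(Z),0,1); cv2.drawContours(im,cn,-1,col,1)
    cv2.imwrite(f"pics/fit_{n}.png",im)
cv2.imwrite("pics/fit.png",np.hstack([cv2.imread("pics/fit_scene.png")[200:420,200:500],cv2.imread("pics/fit_top.png")[150:370,220:520]]))
for q in ["shaker","spice","pot"]:
    for n,c in cs.items():
        for r in silhouettes(q,c)[:1]:
            m=np.argwhere(r["region"])[:,::-1].mean(0); w=atz(c,m,.0625 if q=="pot" else .095); print(q,n,w,"in box",R.T@(w[:2]-p[:2]))
E
python3 fit.py
```

```text
box x y yaw q [ 0.555  -0.0207  0.2699  0.012 ] 15.4624361892068 3342.937254901961 [[2938, 10278], [7654, 13975]]
knob pred [ 0.6012 -0.0079]
dir [0.9638 0.2666]
shaker scene [0.4466 0.0762 0.095 ] in box [-0.0786  0.1223]
shaker top [0.4527 0.0853 0.095 ] in box [-0.0703  0.1295]
spice scene [ 0.5391 -0.161   0.095 ] in box [-0.0527 -0.131 ]
spice top [ 0.5319 -0.1689  0.095 ] in box [-0.0617 -0.1367]
pot top [0.7511 0.0688 0.0625] in box [0.2129 0.034 ]
```

View pics/fit.png

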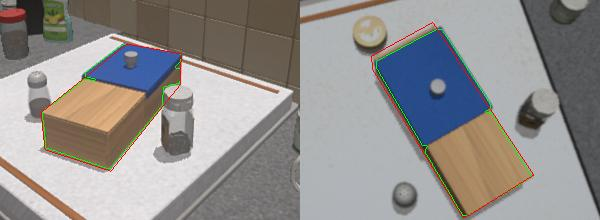

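```bash
cat >> fit.py <<'E'
print("--- lid only + knob")
def c2(p):  # p: knob x,y,yaw
    t=0
    for n,c in cs.items():
        pp=[p[0]-.06*np.cos(p[2]),p[1]-.06*np.sin(p[2]),p[2]]
        t+=abs(prism(c,pp,-.01,.156,.066,.06,.077)-M[n][0]).sum()
    return t
r=minimize(c2,[.601,-.009,.28],method="Nelder-Mead",options=dict(initial_simplex=np.array([.601,-.009,.28])+np.vstack([np.zeros(3),np.diag([.02,.02,.15])])))
print(r.x,np.degrees(r.x[2]),r.fun)
hull=cv2.findContours(M["top"][0],0,1)[0][0][:,0]
w=np.array([atz(cs["top"],h,.122)[:2] for h in hull]).astype(np.float32)*1000
print(cv2.minAreaRect(w))
# back edge of the fixed cover along x, from top picture: wood mask extents at z .115
W=M["top"][1]&(1-cv2.dilate(M["top"][0],np.ones((5,5),Z)))
yx=np.argwhere(W); P=np.array([atz(cs["top"],(b,a),.115)[:2] for a,b in yx]); a=r.x[2]
u=(P-r.x[:2])@[np.cos(a),np.sin(a)]; v=(P-r.x[:2])@[-np.sin(a),np.cos(a)]
print("rel knob: back edge",np.percentile(u,.5),"sides",np.percentile(v,[1,99]))
E
python3 fit.py | sed -n '/---/,$p'
```

```text
--- lid only + knob
[ 0.6027 -0.0087  0.2663] 15.259497798386292 1037.9450980392155
((611.8756103515625, -4.683525085449219), (165.17025756835938, 132.42950439453125), 14.741211891174316)
rel knob: back edge -0.1977701847099669 sides [-0.0572  0.0684]
```

Request:
drive_tool(
  increments=[
    [[18.2, -20, 0], [0, 0, 1.4], 0.6],
    [[18.2, -20, 0], [0, 0, 1.4], 0.6],
    [[18.2, -20, 0], [0, 0, 1.4], 0.6],
    [[18.2, -20, 0], [0, 0, 1.4], 0.6],
    [[18.2, -20, 0], [0, 0, 1.4], 0.6],
    [[18.2, -20, 0], [0, 0, 1.4], 0.6],
    [[18.2, -20, 0], [0, 0, 1.4], 0.6],
    [[18.2, -20, 0], [0, 0, 1.4], 0.6],
  ],
)

```text
clock: 2.42
eef_pos: [0.3092, 0.3117, 0.2314]
tool_rot: [0.067, 0.998, 0.0, 0.0]
ft_force: [0.4, 1.1, -0.7]
grip_width: 0.0514
grasp_force: 0.0
```

Request:
drive_tool(
  increments=[
    [[18.2, -20, 0], [0, 0, 1.4], 0.6],
    [[18.2, -20, 0], [0, 0, 1.4], 0.6],
    [[18.2, -20, 0], [0, 0, 1.4], 0.6],
    [[18.2, -20, 0], [0, 0, 1.4], 0.6],
    [[18.2, -20, 0], [0, 0, 1.4], 0.6],
    [[18.2, -20, 0], [0, 0, 1.4], 0.6],
    [[18.2, -20, 0], [0, 0, 1.4], 0.6],
    [[18.2, -20, 0], [0, 0, 1.4], 0.6],
  ],
)

```text
clock: 3.08
eef_pos: [0.4549, 0.1516, 0.2314]
tool_rot: [-0.03, 1.0, 0.0, 0.0]
ft_force: [0.0, 0.3, 0.2]
grip_width: 0.0513
grasp_force: 0.0
```

Request:
drive_tool(
  increments=[
    [[18.2, -20, 0], [0, 0, 1.4], 0.6],
    [[18.2, -20, 0], [0, 0, 1.4], 0.6],
    [[18.2, -20, 0], [0, 0, 1.4], 0.6],
    [[18.2, -20, 0], [0, 0, 1.4], 0.6],
    [[18.2, -20, 0], [0, 0, 1.4], 0.6],
    [[18.2, -20, 0], [0, 0, 1.4], 0.6],
    [[18.2, -20, 0], [0, 0, 1.4], 0.6],
    [[18.2, -20, 0], [0, 0, 1.4], 0.6],
  ],
)

```text
clock: 3.75
eef_pos: [0.6004, -0.0084, 0.2312]
tool_rot: [-0.127, 0.992, 0.0, -0.0]
ft_force: [0.9, -0.1, -0.1]
grip_width: 0.0511
grasp_force: 0.0
```

Request:
drive_tool(
  increments=[
    [[0, 0, -16], [0, 0, 0.6], 0.6],
    [[0, 0, -16], [0, 0, 0], 0.6],
    [[0, 0, -16], [0, 0, 0], 0.6],
    [[0, 0, -16], [0, 0, 0], 0.6],
    [[0, 0, -16], [0, 0, 0], 0.6],
    [[0, 0, -14], [0, 0, 0], 0.6],
    [[0, 0, -6], [0, 0, 0], 0.6],
    [[0, 0, -4], [0, 0, 0], 0.6],
  ],
)

```text
clock: 4.42
eef_pos: [0.599, -0.0073, 0.1261]
tool_rot: [-0.132, 0.991, 0.0, -0.001]
ft_force: [1.2, 0.0, 0.1]
grip_width: 0.0512
grasp_force: 0.0
```

Request:
drive_tool(
  increments=[
    [[0, 0, 0], [0, 0, 0], 0.4],
    [[0, 0, 0], [0, 0, 0], 0.3],
    [[0, 0, 0], [0, 0, 0], 0.1],
    [[0, 0, 0], [0, 0, 0], 0.1],
    [[0, 0, 0], [0, 0, 0], 0.1],
  ],
)

```text
clock: 4.83
eef_pos: [0.6007, -0.0092, 0.1285]
tool_rot: [-0.131, 0.991, -0.002, 0.001]
ft_force: [0.8, -5.0, -1.5]
grip_width: 0.0227
grasp_force: 58.7
```

Request:
drive_tool(
  increments=[
    [[-5, -1.3, 0], [0, 0, 0], 0.1],
    [[-11.6, -3.1, 0], [0, 0, 0], 0.1],
    [[-14.5, -3.9, 0], [0, 0, 0], 0.1],
    [[-14.5, -3.9, 0], [0, 0, 0], 0.1],
    [[-14.5, -3.9, 0], [0, 0, 0], 0.1],
    [[-14.5, -3.9, 0], [0, 0, 0], 0.1],
    [[-14.5, -3.9, 0], [0, 0, 0], 0.1],
    [[-14.5, -3.9, 0], [0, 0, 0], 0.1],
  ],
)

```text
clock: 5.5
eef_pos: [0.4975, -0.0364, 0.1285]
tool_rot: [-0.132, 0.991, -0.001, 0.002]
ft_force: [3.3, -4.3, -4.0]
grip_width: 0.022
grasp_force: 59.4
```

Request:
drive_tool(
  increments=[
    [[-9.6, -2.6, 0], [0, 0, 0], 0.1],
    [[-9.6, -2.6, 0], [0, 0, 0], 0.1],
    [[-9.6, -2.6, 0], [0, 0, 0], 0.1],
    [[0, 0, 0], [0, 0, 0], 0.1],
  ],
)

```text
clock: 5.83
eef_pos: [0.4667, -0.0444, 0.1284]
tool_rot: [-0.132, 0.991, -0.002, 0.0]
ft_force: [-0.8, -5.7, -0.0]
grip_width: 0.022
grasp_force: 59.8
```

Request:
drive_tool(
  increments=[
    [[-3.9, -1, 0], [0, 0, 0], 0.1],
    [[-3.9, -1, 0], [0, 0, 0], 0.1],
    [[-1.9, -0.5, 0], [0, 0, 0], 0.1],
    [[-1, -0.3, 0], [0, 0, 0], 0.1],
    [[0, 0, 0], [0, 0, 0], 0.1],
  ],
)

```text
clock: 6.25
eef_pos: [0.458, -0.0467, 0.1284]
tool_rot: [-0.132, 0.991, -0.001, 0.002]
ft_force: [2.8, -4.8, -0.9]
grip_width: 0.0223
grasp_force: 59.7
```

Request:
drive_tool(
  increments=[
    [[-2, -0.5, 0], [0, 0, 0], 0.1],
    [[-2, -0.5, 0], [0, 0, 0], 0.1],
    [[0, 0, 0], [0, 0, 0], 0.1],
  ],
)

```text
clock: 6.5
eef_pos: [0.4571, -0.047, 0.1285]
tool_rot: [-0.132, 0.991, -0.001, 0.005]
ft_force: [10.5, -2.5, -9.1]
grip_width: 0.0224
grasp_force: 59.8
```

Request:
drive_tool(
  increments=[
    [[-2, -0.5, 0], [0, 0, 0], 0.1],
    [[-2, -0.5, 0], [0, 0, 0], 0.1],
    [[0, 0, 0], [0, 0, 0], 0.1],
  ],
)

```text
clock: 6.75
eef_pos: [0.457, -0.047, 0.1286]
tool_rot: [-0.133, 0.991, -0.0, 0.008]
ft_force: [20.6, 1.2, -18.5]
grip_width: 0.0225
grasp_force: 60.2
```

Request:
drive_tool(
  increments=[
    [[6, 1.6, 0], [0, 0, 0], 0.1],
    [[0, 0, 0], [0, 0, 0], 0.6],
    [[0, 0, 0], [0, 0, 0], 0.6],
    [[0, 0, 0], [0, 0, 0], 0.6],
    [[0, 0, 10], [0, 0, 0], 0.6],
    [[0, 0, 25], [0, 0, 0], 0.6],
    [[0, 0, 35], [0, 0, 0], 0.6],
    [[0, 0, 35], [0, 0, 0], 0.6],
  ],
)

```text
clock: 7.42
eef_pos: [0.453, -0.0456, 0.233]
tool_rot: [-0.132, 0.991, 0.001, -0.001]
ft_force: [0.3, -0.2, -0.2]
grip_width: 0.0514
grasp_force: 0.0
```

Request:
drive_tool(
  increments=[
    [[-11, 35, 5], [0, 0, 0], 0.6],
    [[-11, 35, 0], [0, 0, 0], 0.6],
    [[-11, 35, 0], [0, 0, 0], 0.6],
    [[-11, 35, 0], [0, 0, 0], 0.6],
    [[-11, 35, 0], [0, 0, 0], 0.6],
    [[-11, 35, 0], [0, 0, 0], 0.6],
    [[-11, 35, 0], [0, 0, 0], 0.6],
  ],
)

```text
clock: 8.0
eef_pos: [0.3761, 0.2004, 0.2377]
tool_rot: [-0.132, 0.991, 0.0, 0.0]
ft_force: [1.2, 0.2, -0.1]
grip_width: 0.0515
grasp_force: 0.0
```

```bash
cat > pinlook.py <<'E'
from h import *
np.set_printoptions(precision=4,suppress=True)
im=[]
for n in ["scene","top"]:
    c=camera(n); t=(slice(220,400),slice(220,420)) if n=="scene" else (slice(150,330),slice(260,460))
    im.append(cv2.resize(np.ascontiguousarray(c["image"][t][:,:,::-1]),None,fx=2,fy=2))
    for q in ["pin","pin_front","lid"]:
        for s in silhouettes(q,c)[:2]:
            print(n,q,round(s["conf"],2),s["bbox"]); m=s["region"]
            if q[0]=="p" and m.sum()>50: print(cv2.minAreaRect(np.argwhere(m)[:,::-1].astype(np.float32)))
    np.save(f"{n}1.npy",c["image"])
cv2.imwrite("pics/pin1.png",np.hstack(im))
o=get_obs(); print(o["eef_pos"],o["joint_pos"])
E
python3 pinlook.py
```

```text
scene pin 0.69 [331.7, 272.2, 350.2, 284.1]
((340.5000305175781, 277.0000305175781), (12.020814895629883, 17.677669525146484), 45.0)
scene pin_front 0.76 [329.3, 269.6, 353.4, 281.2]
((340.7500305175781, 276.7500305175781), (12.020814895629883, 18.384777069091797), 45.0)
scene pin_front 0.25 [227.2, 245.9, 380.4, 367.5]
((314.9195556640625, 304.3309326171875), (92.04132080078125, 162.1961669921875), 50.52753829956055)
scene lid 0.72 [231.0, 270.3, 352.9, 345.7]
top pin 0.84 [329.9, 213.4, 375.6, 271.7]
((352.1416015625, 243.10513305664062), (62.040035247802734, 14.80575180053711), 58.392494201660156)
top pin_front 0.85 [332.6, 215.9, 373.1, 269.9]
((352.3527526855469, 243.02395629882812), (61.46989440917969, 14.575571060180664), 58.13401794433594)
top pin_front 0.29 [271.8, 169.0, 308.0, 201.5]
((290.0, 183.5), (35.0, 32.0), 90.0)
top lid 0.64 [338.9, 248.8, 461.4, 377.7]
top lid 0.41 [298.1, 175.7, 464.6, 377.9]
[0.3778 0.1978 0.2374] [ 0.4823  0.0922 -0.1592  1.3195 -0.      0.2195]
```

View pics/pin1.png

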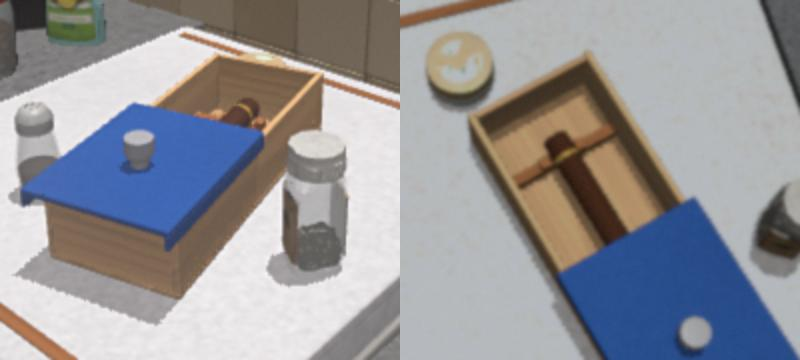

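The lid is fully open. The pin lies in the hatch, with its front brass band at about (341,227) in the top picture and (341,276) in the scene picture.

```bash
cat > t.py <<'E'
from h import *
np.set_printoptions(precision=4,suppress=True)
cs={n:camera(n) for n in ["scene","top"]}
B={}
for n,c in cs.items():
    h=cv2.cvtColor(c["image"],cv2.COLOR_RGB2HSV); s=silhouettes("pin",c)[0]; m=cv2.dilate(s["region"].astype(np.uint8),np.ones((3,3)))
    y=(m>0)&(h[...,0]>=18)&(h[...,0]<=32)&(h[...,1]>110)&(h[...,2]>70)
    k,l,st,ce=cv2.connectedComponentsWithStats(y.astype(np.uint8)); print(n,[(ce[i],st[i,4]) for i in range(1,k) if st[i,4]>3])
    B[n]=ce[1+st[1:,4].argmax()]
    if n=="top":
        (cx,cy),(w,hh),a=cv2.minAreaRect(np.argwhere(s["region"])[:,::-1].astype(np.float32))
        d=np.array([np.cos(np.radians(a)),np.sin(np.radians(a))])*max(w,hh)/2
        e=[atz(c,np.array([cx,cy])+k*d,.082) for k in(-1,1)]; print("ends",e); v=(e[0]-e[1]); print("yaw",np.degrees(np.arctan2(v[1],v[0])),np.linalg.norm(v))
print("band",tri([ray(cs[n],B[n]) for n in cs]))
E
python3 t.py
```

```text
scene [(array([342.5833, 274.1667]), np.int32(12))]
top [(array([342.561 , 226.9756]), np.int32(41))]
ends [array([0.662 , 0.0068, 0.082 ]), array([ 0.5556, -0.0216,  0.082 ])]
yaw 14.941914096474001 0.11015186401964025
band (array([ 0.6418, -0.0007,  0.0857]), [np.float64(0.0032505034264051617), np.float64(0.0032505034264051734)])
```

Request:
drive_tool(
  increments=[
    [[24.1, -20.3, 0], [0, 0, 0], 0.6],
    [[24.1, -20.3, 0], [0, 0, 0], 0.6],
    [[24.1, -20.3, 0], [0, 0, 0], 0.6],
    [[24.1, -20.3, 0], [0, 0, 0], 0.6],
    [[24.1, -20.3, 0], [0, 0, 0], 0.6],
    [[24.1, -20.3, 0], [0, 0, 0], 0.6],
    [[24.1, -20.3, 0], [0, 0, 0], 0.6],
    [[24.1, -20.3, 0], [0, 0, 0], 0.6],
  ],
)

```text
clock: 9.27
eef_pos: [0.5714, 0.0346, 0.2371]
tool_rot: [-0.132, 0.991, 0.0, -0.0]
ft_force: [0.7, 0.9, 0.3]
grip_width: 0.0512
grasp_force: 0.0
```

Request:
drive_tool(
  increments=[
    [[24.1, -20.3, 0], [0, 0, 0], 0.6],
    [[24.1, -20.3, 0], [0, 0, 0], 0.6],
    [[0, 0, -25], [0, 0, 0], 0.6],
    [[0, 0, -25], [0, 0, 0], 0.6],
    [[0, 0, -25], [0, 0, 0], 0.6],
    [[0, 0, -15], [0, 0, 0], 0.6],
    [[0, 0, 0], [0, 0, 0], 0.6],
  ],
)

```text
clock: 9.85
eef_pos: [0.6156, -0.005, 0.1424]
tool_rot: [-0.131, 0.991, 0.001, -0.004]
ft_force: [-0.4, 0.0, -0.5]
grip_width: 0.0511
grasp_force: 0.0
```

Request:
drive_tool(
  increments=[
    [[0, 0, -12], [0, 0, 0], 0.6],
    [[0, 0, -14], [0, 0, 0], 0.6],
    [[0, 0, -14], [0, 0, 0], 0.6],
    [[0, 0, -14], [0, 0, 0], 0.6],
    [[0, 0, -14], [0, 0, 0], 0.6],
    [[0, 0, -10], [0, 0, 0], 0.6],
    [[0, 0, -6], [0, 0, 0], 0.6],
    [[0, 0, -2], [0, 0, 0], 0.6],
  ],
)

```text
clock: 10.52
eef_pos: [0.6185, -0.0044, 0.0613]
tool_rot: [-0.132, 0.991, 0.0, -0.0]
ft_force: [-1.9, -1.6, 4.5]
grip_width: 0.0511
grasp_force: 0.8
```

Request:
drive_tool(
  increments=[
    [[0, 0, 0], [0, 0, 0], 0.45],
    [[0, 0, 0], [0, 0, 0], 0.3],
    [[0, 0, 0], [0, 0, 0], 0.1],
    [[0, 0, 0], [0, 0, 0], 0.1],
    [[0, 0, 0], [0, 0, 0], 0.1],
  ],
)

```text
clock: 10.93
eef_pos: [0.6193, -0.004, 0.0624]
tool_rot: [-0.132, 0.991, -0.0, 0.001]
ft_force: [-0.2, 0.3, 3.3]
grip_width: 0.0222
grasp_force: 58.8
```

Request:
drive_tool(
  increments=[
    [[0, 0, 4.5], [0.39, -1.45, 0], 0.1],
    [[0.1, 0, 4.5], [0.39, -1.45, 0], 0.1],
    [[0.1, 0, 4.5], [0.39, -1.45, 0], 0.1],
    [[0.1, 0, 4.5], [0.39, -1.45, 0], 0.1],
    [[0.2, 0.1, 4.5], [0.39, -1.45, 0], 0.1],
    [[0.2, 0.1, 4.3], [0.39, -1.45, 0], 0.1],
    [[0, 0, 0], [0, 0, 0], 0.1],
  ],
)

```text
clock: 11.52
eef_pos: [0.6185, -0.0041, 0.0886]
tool_rot: [-0.132, 0.988, 0.01, 0.078]
ft_force: [-0.2, 0.7, -0.8]
grip_width: 0.022
grasp_force: 58.7
```

```bash
cat > st.py <<'E'
from h import *
from scipy.spatial.transform import Rotation as R
np.set_printoptions(precision=4,suppress=True)
o=get_obs(); d=o["eef_pos"]-[.553,-.0215,.045]
r=R.from_quat(o["tool_rot"]).as_matrix(); print("T box x,y,z",d[0]*.965+d[1]*.262,-d[0]*.262+d[1]*.965,d[2],"tilt",np.degrees(np.arcsin(r[:2,2]@[.965,.262])),"f",o["ft_force"],o["ft_torque"],o["joint_pos"])
E
python3 st.py; python3 pinlook.py | grep -v lid
```

```text
T box x,y,z 0.06773437993601422 -0.0003484261108193283 0.043558655918377126 tilt 9.037545351442942 f [-0.1516  0.6856 -0.7836] [-0.0246  0.21    0.0181] [-0.0287  0.4572 -0.084   0.8783  0.045  -0.2901]
scene pin 0.64 [321.1, 259.3, 340.8, 280.0]
((332.5124206542969, 272.873779296875), (12.594395637512207, 21.53008270263672), 39.289405822753906)
scene pin_front 0.51 [319.3, 264.2, 340.1, 280.5]
((331.7500305175781, 273.2500305175781), (12.727920532226562, 20.50609588623047), 45.0)
top pin 0.7 [331.0, 215.9, 377.1, 272.0]
((353.9615478515625, 240.80770874023438), (63.62981414794922, 14.015923500061035), 60.2551155090332)
top pin_front 0.74 [334.6, 216.6, 373.7, 268.0]
((353.6617736816406, 240.6029510498047), (62.42548370361328, 13.891386032104492), 59.03623962402344)
top pin_front 0.18 [270.4, 166.4, 309.2, 201.8]
((289.5000305175781, 184.00003051757812), (37.11872863769531, 33.98823165893555), 63.43495178222656)
[ 0.6193 -0.0038  0.0877] [-0.0281  0.4605 -0.0811  0.8794  0.0449 -0.2899]
```

View pics/pin1.png

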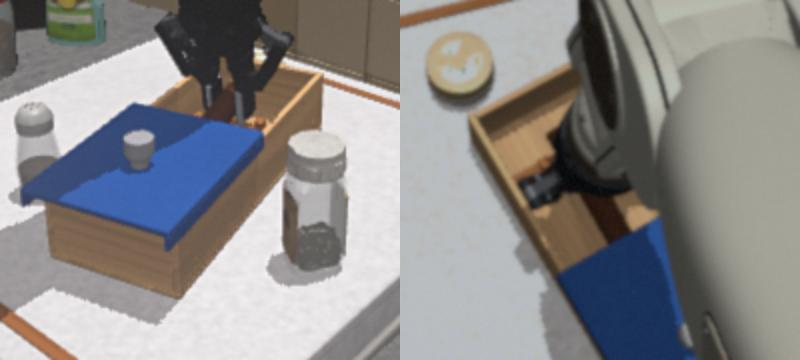

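The pin is held between the fingers and tilted with its front up. The lid has not moved and the jar and shaker are undisturbed.

Request:
drive_tool(
  increments=[
    [[5.9, 1.6, 1], [0, 0, 0], 0.1],
    [[5.9, 1.6, 1], [0, 0, 0], 0.1],
    [[5.9, 1.6, 1], [0, 0, 0], 0.1],
    [[5.9, 1.6, 1], [0, 0, 0], 0.1],
    [[0, 0, 0], [0, 0, 0], 0.1],
  ],
)

```text
clock: 12.33
eef_pos: [0.645, 0.003, 0.0927]
tool_rot: [-0.132, 0.988, 0.01, 0.079]
ft_force: [0.6, -0.8, -1.3]
grip_width: 0.0223
grasp_force: 58.7
```

Request:
drive_tool(
  increments=[
    [[-0.2, 0, 2.5], [0.39, -1.45, 0], 0.1],
    [[-0.2, 0, 2.5], [0.39, -1.45, 0], 0.1],
    [[-0.2, -0.1, 2.5], [0.39, -1.45, 0], 0.1],
    [[-0.2, 0, 2.5], [0.39, -1.45, 0], 0.1],
    [[-0.2, -0.1, 2.5], [0.39, -1.45, 0], 0.1],
    [[-0.2, -0.1, 2.5], [0.39, -1.45, 0], 0.1],
    [[-0.3, -0.1, 2.5], [0.39, -1.45, 0], 0.1],
    [[-0.3, -0.1, 2.5], [0.39, -1.45, 0], 0.1],
  ],
)

```text
clock: 13.0
eef_pos: [0.641, 0.0021, 0.1123]
tool_rot: [-0.13, 0.975, 0.024, 0.181]
ft_force: [0.0, -0.3, -1.0]
grip_width: 0.0223
grasp_force: 58.7
```

```bash
python3 st.py
```

```text
T box x,y,z 0.09106132115838919 -0.00029279803620040415 0.06726474488506627 tilt 21.075111508332494 f [ 0.0495 -0.3126 -0.9637] [-0.0687  0.3977  0.0117] [-0.049   0.3568 -0.2367  0.6257  0.1105 -0.2946]
```

Request:
drive_tool(
  increments=[
    [[10.1, 2.75, 4.1], [0, 0, 0], 0.1],
    [[10.1, 2.75, 4.1], [0, 0, 0], 0.1],
    [[10.1, 2.75, 4.1], [0, 0, 0], 0.1],
    [[10.1, 2.75, 4.1], [0, 0, 0], 0.1],
  ],
)

```text
clock: 13.33
eef_pos: [0.6817, 0.0131, 0.1287]
tool_rot: [-0.13, 0.975, 0.024, 0.181]
ft_force: [0.7, 0.1, -1.8]
grip_width: 0.0224
grasp_force: 58.7
```

Request:
drive_tool(
  increments=[
    [[10.1, 2.75, 4.1], [0, 0, 0], 0.1],
    [[10.1, 2.75, 4.1], [0, 0, 0], 0.1],
    [[10.1, 2.75, 4.1], [0, 0, 0], 0.1],
    [[10.1, 2.75, 4.1], [0, 0, 0], 0.1],
    [[0, 0, 0], [0, 0, 0], 0.1],
  ],
)

```text
clock: 13.75
eef_pos: [0.7242, 0.0246, 0.1463]
tool_rot: [-0.13, 0.974, 0.024, 0.183]
ft_force: [0.0, 0.2, -0.5]
grip_width: 0.0224
grasp_force: 58.7
```

```bash
python3 st.py; python3 pinlook.py | grep -v lid
```

```text
T box x,y,z 0.17730243587040184 -0.00035320792325287814 0.10127171208695938 tilt 21.209841705415425 f [ 0.0008  0.1764 -0.4728] [-0.057   0.2833  0.0227] [-0.0061  0.4705  0.0395  0.7817  0.0958 -0.2547]
scene pin 0.97 [319.9, 219.2, 359.3, 278.6]
((341.6690673828125, 249.50860595703125), (13.701903343200684, 69.94783020019531), 29.47589111328125)
scene pin 0.48 [227.2, 271.6, 250.8, 313.3]
((236.37542724609375, 290.4704895019531), (38.99394226074219, 23.991870880126953), 76.75947570800781)
scene pin_front 0.84 [317.8, 216.5, 362.9, 280.8]
((342.22796630859375, 249.46632385253906), (12.524794578552246, 69.96610260009766), 30.25643539428711)
top pin 0.85 [301.8, 149.2, 375.2, 267.4]
((337.4541320800781, 207.4862518310547), (128.48104858398438, 15.509838104248047), 61.69924545288086)
top pin_front 0.77 [305.4, 148.3, 372.1, 265.8]
((337.6771240234375, 206.8564453125), (128.4498291015625, 15.211162567138672), 62.289188385009766)
[0.7212 0.0238 0.1446] [-0.0072  0.4687  0.0337  0.7818  0.0957 -0.2549]
```

View pics/pin1.png

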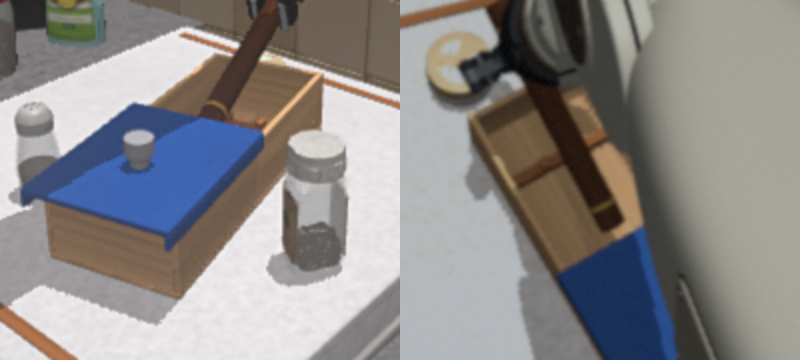

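The pin's back end, with its band at about (321,255) in the top picture, is now clear of the lid edge. Next come the lift and the levelling.

Request:
drive_tool(
  increments=[
    [[0, 0, 12], [0, 0, 0], 0.1],
    [[0, 0, 16], [0, 0, 0], 0.1],
    [[0, 0, 16], [0, 0, 0], 0.1],
    [[0, 0, 16], [0, 0, 0], 0.1],
  ],
)

```text
clock: 14.48
eef_pos: [0.7214, 0.0239, 0.2052]
tool_rot: [-0.13, 0.975, 0.024, 0.18]
ft_force: [-0.0, 1.0, -0.8]
grip_width: 0.0222
grasp_force: 58.8
```

Request:
drive_tool(
  increments=[
    [[-7.1, -1.9, 0], [-0.79, 2.9, 0], 0.1],
    [[-7.1, -1.9, 0], [-0.79, 2.9, 0], 0.1],
    [[-7.1, -1.9, 0], [-0.79, 2.9, 0], 0.1],
    [[-7.1, -1.9, 0], [-0.79, 2.9, 0], 0.1],
    [[-7.1, -1.9, 0], [-0.79, 2.9, 0], 0.1],
    [[-7.1, -1.9, 0], [-0.79, 2.9, 0], 0.1],
    [[-7.1, -1.9, 0], [-0.79, 2.9, 0], 0.1],
    [[0, 0, 0], [0, 0, 0], 0.1],
  ],
)

```text
clock: 15.15
eef_pos: [0.6724, 0.0109, 0.2042]
tool_rot: [-0.132, 0.991, -0.001, -0.001]
ft_force: [-0.9, 0.5, -2.2]
grip_width: 0.0223
grasp_force: 58.8
```

```bash
python3 st.py
cat > fin.py <<'E'
from h import *
im=[]
for n in ["scene","top"]:
    c=camera(n); im.append(np.ascontiguousarray(c["image"][120:400,180:500,::-1]))
cv2.imwrite("pics/fin.png",np.hstack(im))
E
python3 fin.py
```

```text
T box x,y,z 0.1236571385282993 -2.879813009720733e-05 0.159167600271015 tilt -0.14718280149347415 f [-0.8574  0.4616 -2.224 ] [-0.0166 -0.0478  0.006 ] [ 0.0168  0.6122  0.5014  1.4623 -0.0013 -0.2488]
```

View pics/fin.png

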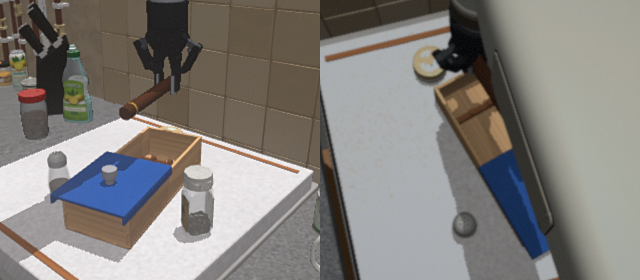

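The pin is held level above the box, with its back end at about (307,232) in the scene picture. The lid is open and the other things still stand. I'll check its height against the calibration.

Request:
drive_tool(
  increments=[
    [[0, 0, 2], [0, 0, 0], 0.1],
    [[0, 0, 0], [0, 0, 0], 0.1],
    [[0, 0, 0], [0, 0, 0], 0.1],
    [[0, 0, 0], [0, 0, 0], 0.1],
  ],
)

```text
clock: 15.58
eef_pos: [0.6721, 0.0107, 0.2074]
tool_rot: [-0.132, 0.991, -0.001, 0.0]
ft_force: [0.6, -0.2, -1.0]
grip_width: 0.0223
grasp_force: 58.8
```

```bash
python3 - <<'E'
from h import *
c=camera("scene"); s=silhouettes("pin",c)[0]; print(s["conf"],s["bbox"])
for z in(.20,.223,.24): print(z,proj(c,[[.553-.965*.042,-.0215-.262*.042,z]]))
E
python3 st.py
```

```text
0.97 [297.8, 198.9, 349.1, 238.0]
0.2 [[304.96052195 245.16905614]]
0.223 [[304.5059105  232.03152334]]
0.24 [[304.16249372 222.10733592]]
T box x,y,z 0.12334829768249188 -0.00016312801396819662 0.1622300856385394 tilt 0.01698125260352265 f [-0.0722 -0.8251 -1.9252] [-0.0126 -0.1161  0.0227] [ 0.0164  0.6082  0.5024  1.4643 -0.0012 -0.2488]
```

The back end is at the expected height of about 0.223 m, so the pin is level and its underside is about 90 mm above the box.

```bash
python3 -c "from workcell import job_done; print(job_done())"
```

```text
the job is handed in; nothing more can be done
None
```

The job is handed in: the lid is slid back to its stop, and the pin came out front end first and is held level with its underside about 90 mm above the box, touching neither box nor lid; the pictures show the jar, shaker and pot still standing in place.

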